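# Peel the top tray off a sticky stack and present it

## Robot

A 6-joint arm with a two-finger parallel gripper is mounted at the origin on a cart in front of the work surface, level with it; the furniture and walls round the work are solid. World frame = base frame: x ahead of the robot, y to its left, z up, the work surface at z = 0. Lengths are in mm, angles in rad, forces in N, time in s.
With the tool pointing down it reaches from about 300 to 775 mm from the base axis. Payload 14.6 kg.
Tool frame: the origin (TCP) lies between the finger pads; the fingertips stand manip.tip_reach ahead of it and the grasp point (between the pads) lies 5 mm behind it (manip.tip_reach is the distance from the TCP to the fingertips, in mm); z points along the fingers, y is the line along which they close (so a half turn about z gives the same grasp; the last joint's range is limited). The gripper opens to 94 mm and grips with 3 to 60 N. Pads are 16 mm wide; open, the fingers measure 119 mm over their backs; the gripper's body (75 mm by 177 mm) begins 78 mm behind the grasp point.
Start: joints at [1.108, 0.3, 1.521, -0, 1.321, -0.067], TCP at [212.047, 507.47, 219.446] pointing down, gripper open.
Joint ranges: [-3.03, 3.03], [-0.79, 2.21], [0.23, 2.52], [-1.04, 4.18], [0, 3.07], [-2.55, 2.55]. Speed limits (rad/s): [2.22, 2.22, 2.57, 3.14, 3.14, 3.14].

## Interface

Orientations are given as [roll, pitch, yaw] about the fixed x, y, z axes, in that order (R = Rz(yaw) Ry(pitch) Rx(roll)).
In Python, from cell import manip gives the robot as it stands. The module is installed in compiled form; this text tells all that it offers.
- The arm moves only by the shell command python3 -m creep 'ROWS' [FORCE]. ROWS is JSON, a list of rows, each a list of 3 entries, a list of its own where there are three numbers: the opening, from -1 (shut) to 1 (fully open), then the shift along the tool's x, y, z in cm, then the turn about the tool's z in units of 5 degrees (1.0 is 5 degrees). In form: [[grip, [tx, ty, tz], roll], ...]. A call has 1 to 12 rows; each row is the pose to reach, as a shift and turn from the pose commanded when the call began, along the tool's axes at that moment; what a row does not reach only later rows make up. A row lasts 1/10 s, in which the tool goes at most 50 mm and 8.59 degrees, less where a joint would pass 70% of its speed; a pose out of reach is approached as far as the arm can. A call with a gripper value outside its range is refused whole. The fingers move at their own pace and stop on an object; FORCE is the grip in N (left out, the last holds). Time passes only in rows, so rows that repeat a pose let the fingers close. It gives the time, the measured TCP pose, the force, the opening and the grip force at its end, in the units of the state.
- manip.read_state(): the state, without advancing time (a new reading comes with each control period).
- manip.camera(name): name is "scene" or "top"; returns the picture (420x560x3 uint8, red, green, blue); there is no depth.
- manip.camera_params(name): a dict with "fovy" (degrees; the focal length in pixels is half the picture's height over the tangent of half this angle, whatever the lens; pixels are square), "cx", "cy" (the principal point, pixels), "k1" (the pictures are not rectified: a ray, as slopes to the right and down, at radius r is drawn at 1 + k1 r^2 times it, then the intrinsics apply), "origin" and "attitude" of the camera in the world. Camera axes: x right, y down, z forward; pixel columns grow to the right and rows downward; lengths in mm; the calibration is good to about 2 mm. A picture is of the moment at which its call begins. camera_params takes no time and is no camera call.
- manip.sign_off(): hands the job in; it is judged then, once.
The state is a dict: "clock": time; "joints": joint angles; "qd": joint speeds; "effort": joint torques, N m; "eef_pos": TCP position; "eef_rot": TCP orientation; "wrist_force": force on the tool from outside, world axes, zero at the start; "moment": the same for the moment, N m; "finger_gap": finger opening in mm; "finger_force": force on a finger pad.
Only numpy, scipy, OpenCV 4.12 (cv2) and the standard library are available. Lean on these libraries where they do the work, as an engineer would, in place of code of your own. Each camera call takes 0.05 s, during which the arm holds its last target. There are 200 camera calls.

## Task

The top steel tray sticks to the two below it, held by springy orange tongues at three corners: take it by its blue tab and peel it off, lifting the tab corner first while the opposite corner still rests on the lower trays, and leave those lying undisturbed in their black holder. Then present the freed tray level over the middle of the green pad, about 15 cm above the worktop, and finish while still holding it there, motionless. Do not disturb the bottles, the petri dish or the marker.

Things in the scene. Friction and masses are not known exactly. Their poses are not given: they have to be found in the camera images.
- tray_top: Top tray: formed steel, square 110 x 110 mm over its 2 mm rim, 20 mm deep, tapered pan, 0.12 kg. Origin: centre of the pan's underside; z up. Axes run along the DIAGONALS: rim corners at about 75 mm along -x (the one with the tab), +x, +y, -y. Rim's upper face at z = 20 mm. It sits nested on four corner lugs 69 mm from the centre, held down by three springy tongues of the lower trays.
- tab (a point): Grip point in the blue upright tab at the tray's -x corner, at tray (-79, 0, 44) mm: middle of its thickness and width, 14 mm below its top, 24 mm above the rim's upper face. The tab is a plate 10 mm thick along the tray's x (-84 to -74 mm), 26 mm wide along the tray's y, its top 38 mm above the rim. Can be pinched from above; axes are the tray's.
- tab_corner (a point): Foot of the lug under the tab corner of the top tray, at tray (-69, 0, 14) mm; seated it touches the rim of the tray below.
- far_corner (a point): Foot of the lug diagonally across from the tab, at tray (69, 0, 14) mm: the point to tilt the tray about in peeling. 0.25 rad of tilt about it frees the +y and -y corners; the far one lets go when the tilted tray is then lifted some 15 mm. Hurried or twisted, the lower trays can be dragged along.
- lower_trays: The two lower trays, jammed together, one loose body of 0.56 kg. Origin: centre of the lowest pan's underside; axes as the top tray's, which sits 12 mm higher; upper rim at z = 26 mm. At the +x, +y, -y corners orange clips (out to 91 mm) carry sprung tongues that reach 5 mm over the top tray's rim; each gives upward, holding with up to about 1.5 N, and slips off once the rim corner is up 12 mm.
- holder: Black plastic holder fixed to the worktop, 124 x 124 mm, 29 mm high, with four corner posts. Origin: centre of its underside; axes along its diagonals like the trays'. The lower trays' origin stands 9 mm above this.
- pad: Green flat square pad fixed to the worktop, 130 x 130 x 3 mm. Origin: centre of its underside.
- sample_bottle: Bystander: bottle with a blue cap, 49 mm across, 98 mm high. Origin: centre of its underside.
- dropper_bottle: Bystander: brown dropper bottle, 33 mm across, 94 mm high. Origin: centre of its underside.
- petri: Bystander: white petri dish, 60 mm across, 14 mm high. Origin: centre of its underside.
- marker: Bystander: white marker with blue cap, 13 x 128 x 13 mm, lying. Origin: centre of its underside.
Mind the look-alikes: they are no part of the job. What is shaped like the lower_trays but white is not meant.

How it is judged (in metres and radians):
On the way, in this order (a step that is already met when the one before it is completed fails the run):
1. the tab corner of the top tray is at least 12 mm up off the tray below while its far corner is within 6 mm of it (z of tab_corner in the frame of lower_trays above 0.038 m and z of far_corner in the frame of lower_trays below 0.032 m), for 0.1 s.
2. the top tray is off: its far corner too is at least 20 mm above the trays below (z of each of far_corner, tab_corner in the frame of lower_trays above 0.046 m), for 0.1 s.
At the end, for the whole second after the job is handed in: The fingers hold the top tray motionless, its centre within 40 mm of the middle of the green pad seen from above and 10 to 20 cm above the worktop, right way up and level within 0.17 rad; the lower trays lie in the holder (within 10 mm sideways, 4 mm in height, 0.06 rad of tilt) (horizontal distance between tray_top and pad below 0.04 m and height (world z) of tray_top between 0.1 and 0.2 m and angle between tray_top's own z axis and vertical below 0.17 rad and linear speed of tray_top below 0.03 m/s and angular speed of tray_top below 0.3 rad/s and contact force between the fingers and tray_top above 0.5 N and horizontal distance between lower_trays and holder below 0.01 m and z of lower_trays in the frame of holder below 0.013 m and angle between lower_trays's own z axis and vertical below 0.06 rad); the arm keeps its last pose, push and grip.
It fails at once if the lower trays are lifted or shifted by more than 15 mm (distance of lower_trays from where it was at the start of the episode above 0.015 m).
It fails at once if a bottle, the petri dish or the marker is shifted by more than 20 mm or a bottle is knocked over (distance of any of sample_bottle, dropper_bottle, petri, marker from where it was at the start of the episode above 0.02 m or angle between any of sample_bottle, dropper_bottle's own z axis and vertical above 0.4 rad).
It also fails if it takes over 48 s, if anything falls off the work surface, if the arm or the gripper's body presses on something with over 40 N, if the wrist force passes 120 N, or if a joint passes its speed limit or range.

## Working session

There is one attempt and no reset: what is moved stays moved. The work goes in short steps, Python scripts to look and compute and a shell command to move; the robot and the scene stay as the last step left them, time stands still between calls to the robot, and variables do not carry over. Pictures are saved under pics/ and viewed, at most 10 in all, crops included, and the job is handed in when it is done.

```bash
mkdir -p pics; cat > h.py <<'E'
import numpy as np,cv2
from scipy.spatial.transform import Rotation as R
from cell import manip
def par(n):
    p=manip.camera_params(n); f=210/np.tan(np.radians(p['fovy'])/2); 
    A=np.array(p['attitude'],float)
    M=A if A.shape==(3,3) else R.from_euler('xyz',A).as_matrix()
    return f,p['cx'],p['cy'],p['k1'],np.array(p['origin'],float),M
def ray(n,u,v):
    f,cx,cy,k,o,M=par(n); K=np.array([[f,0,cx],[0,f,cy],[0,0,1.]])
    s=cv2.undistortPoints(np.array([[[u,v]]],float),K,np.array([k,0,0,0.]))[0,0]
    return o,M@np.array([s[0],s[1],1])
def onz(n,u,v,z):
    o,d=ray(n,u,v); return o+d*(z-o[2])/d[2]
def proj(n,P):
    f,cx,cy,k,o,M=par(n); c=M.T@(np.array(P,float)-o); s=c[:2]/c[2]; s=s*(1+k*s@s); return f*s+[cx,cy]
E
python3 - <<'E'
from h import *
for n in('scene','top'):
    print(manip.camera_params(n)); cv2.imwrite(f'pics/{n}0.png',manip.camera(n)[:,:,::-1])
print(manip.read_state(),manip.tip_reach)
E
```

```text
{'fovy': 55.14507813513244, 'cx': 276.4844608533578, 'cy': 204.7070111648656, 'k1': -0.08214982429731708, 'origin': array([  59.87894779, -669.97004048,  581.89659669]), 'attitude': array([-2.12520622, -0.02103026, -0.63780417])}
{'fovy': 42.086763235763854, 'cx': 289.57363275732524, 'cy': 213.31899552240372, 'k1': 0.03244300756896653, 'origin': array([-400.33823569,   20.50976178, 1484.04292257]), 'attitude': array([-2.5438711 ,  0.00328544, -1.63560509])}
{'clock': 0.1, 'joints': array([ 1.10842049e+00,  3.00413699e-01,  1.52149955e+00,  1.28521686e-05,
        1.32068438e+00, -6.66032671e-02]), 'qd': array([ 0.00104237, -0.00103471, -0.00259331,  0.00098385, -0.00143915,
       -0.00053193]), 'effort': array([ 9.52300543e-04, -5.32648480e+01, -3.53279042e+01,  7.09381420e-02,
        2.34901981e-02, -4.95919892e-05]), 'eef_pos': array([211.94439127, 507.29595773, 218.95229484]), 'eef_rot': array([-3.14059074e+00, -7.93063356e-05,  2.74581686e+00]), 'wrist_force': array([-0.18080148,  0.47767264, -0.19818035]), 'moment': array([0.03375757, 0.01547647, 0.01847852]), 'finger_force': 0.0, 'finger_gap': 93.88536770084187} 14.0
```

View pics/scene0.png

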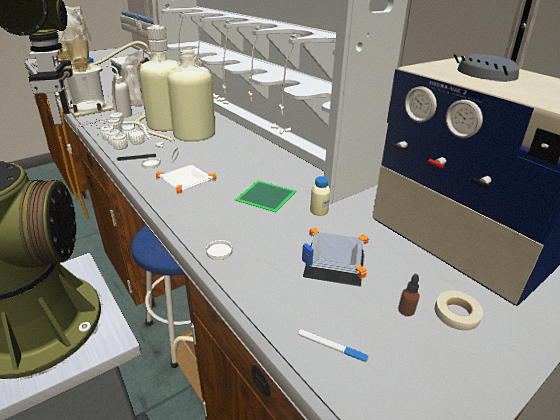

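View pics/top0.png

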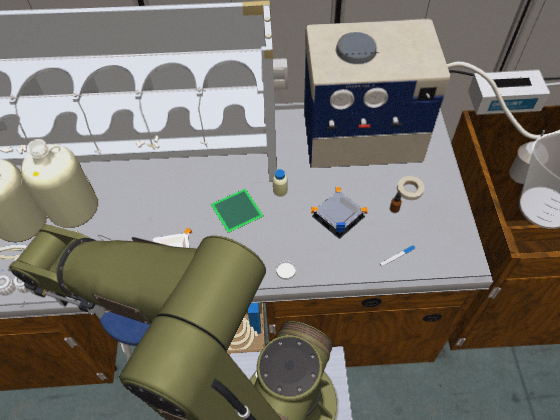

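The scene view shows the steel tray in its black holder at (338,258), with its blue tab at (308,254) and orange clips at (311,233), (364,238) and (361,271). The top view shows the stack at (340,211), the tab at (340,226) and the pad at (237,210).

Things that could be mistaken for the target, in scene pixels:
- **White tray with orange clips (187,177):** a look-alike, not wanted.
- **Blue bottle cap (320,182), marker cap (355,353) and stool (160,245):** blue, but not the tab.

I choose the steel tray at (338,255), with the tab at (308,254).

```bash
cat > m.py <<'E'
from h import *
def blobs(n,lo,hi,box,amin=6):
    im=cv2.imread(f'pics/{n}0.png'); h=cv2.cvtColor(im,cv2.COLOR_BGR2HSV)
    m=cv2.inRange(h,np.array(lo),np.array(hi)); x0,y0,x1,y1=box
    k=np.zeros_like(m); k[y0:y1,x0:x1]=m[y0:y1,x0:x1]
    N,_,s,c=cv2.connectedComponentsWithStats(k)
    return [(c[i].round(1),s[i].tolist()) for i in range(1,N) if s[i][4]>=amin]
def tri(a,b):
    o1,d1=ray('scene',*a);o2,d2=ray('top',*b);d1/=np.linalg.norm(d1);d2/=np.linalg.norm(d2)
    t=np.linalg.lstsq(np.c_[d1,-d2],o2-o1,rcond=None)[0];p=o1+d1*t[0];q=o2+d2*t[1]
    return ((p+q)/2).round(1),np.linalg.norm(p-q).round(1)
if __name__=='__main__':
    B={'scene':(290,220,385,295),'top':(300,180,380,245)}
    P={'scene':(225,170,305,220),'top':(200,180,275,240)}
    for n in B:
        print(n,'blue',blobs(n,(100,130,60),(125,255,255),B[n]));print('or',blobs(n,(3,150,120),(20,255,255),B[n]))
        g=blobs(n,(45,80,40),(90,255,255),P[n],100);print('pad',g,[onz(n,*c,3).round(1) for c,_ in g])
    a=cv2.imread('pics/scene0.png')[215:300,285:385];b=cv2.imread('pics/top0.png')[180:265,290:390]
    cv2.imwrite('pics/crop1.png',cv2.resize(np.vstack([a[:85],b[:85]]),None,fx=3.5,fy=3.5,interpolation=cv2.INTER_CUBIC))
E
python3 m.py
```

```text
scene blue [(array([307.6, 253.6]), [302, 243, 11, 23, 137])]
or [(array([313.4, 230.6]), [309, 227, 10, 9, 42]), (array([363.8, 238.2]), [359, 234, 9, 10, 47]), (array([361.2, 271.2]), [356, 265, 10, 14, 84])]
pad [(array([265.9, 195.6]), [235, 180, 61, 32, 1079])] [array([631. , 130.5,   3. ])]
top blue [(array([340.3, 227.1]), [336, 223, 9, 9, 74])]
or [(array([337.6, 189. ]), [336, 187, 5, 5, 21]), (array([313.6, 209. ]), [311, 207, 7, 6, 30]), (array([364. , 209.3]), [361, 207, 6, 6, 25])]
pad [(array([236.4, 209.9]), [211, 189, 52, 44, 1284])] [array([631.5, 134.1,   3. ])]
```

View pics/crop1.png

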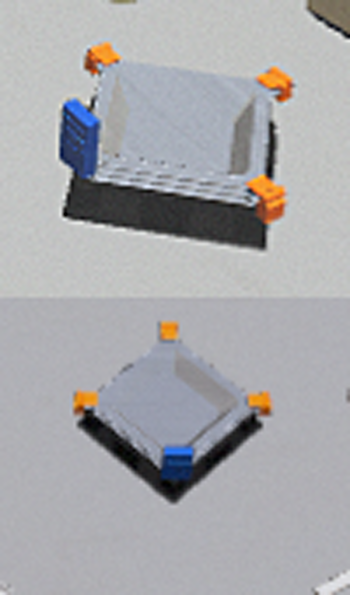

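The crop confirms it: steel pan, three orange clips, and the blue tab at the near corner.

```bash
cat > t.py <<'E'
from m import *
T,e=tri((307.6,253.6),(340.3,227.1));print('tab',T,e)
c=[tri(*p) for p in [((313.4,230.6),(313.6,209)),((363.8,238.2),(337.6,189)),((361.2,271.2),(364,209.3))]]
for x in c: print('clip',x)
C=(c[0][0]+c[2][0])/2
d=c[1][0]-T; print('centre',C,'yaw x-axis',np.degrees(np.arctan2(d[1],d[0])),'yaw from y',np.degrees(np.arctan2(c[0][0][1]-c[2][0][1],c[0][0][0]-c[2][0][0]))-90,'dist',np.hypot(*d[:2]),np.linalg.norm(c[0][0]-c[2][0]))
print('tab top px:',[onz('top',u,v,84).round(1) for u,v in[(336,223.5),(344.5,223.5),(336,226),(344.5,226)]])
P=np.array([631.3,132.3]);print('pad',P)
for nm,n,px in [('sample','scene',(319,213)),('petri','top',(286,270)),('dropper','scene',(408,312)),('mark','top',(398,256))]: print(nm,onz(n,*px,0).round())
E
python3 t.py
```

```text
tab [ 506.6 -191.5   60.8] 3.1
clip (array([ 591.1, -116.4,   42. ]), np.float64(0.3))
clip (array([ 668.2, -203. ,   39.4]), np.float64(0.8))
clip (array([ 581.1, -278.2,   38.6]), np.float64(0.8))
centre [ 586.1 -197.3   40.3] yaw x-axis -4.070498495569222 yaw from y -3.536649756468975 dist 162.00867260736385 162.1443801061264
tab top px: [array([ 503.9, -176. ,   84. ]), array([ 502.2, -202. ,   84. ]), array([ 494.9, -175. ,   84. ]), array([ 493.1, -200.9,   84. ])]
pad [631.3 132.3]
sample [698. -21.   0.]
petri [399. -15.   0.]
dropper [ 604. -389.    0.]
mark [ 425. -367.    0.]
```

```bash
cat > go.py <<'E'
import sys
from h import *
def go(t,yaw=None):
    s=manip.read_state();M=R.from_euler('xyz',s['eef_rot']).as_matrix()
    d=M.T@(np.array(t,float)-s['eef_pos'])/10
    w=0 if yaw is None else (s['eef_rot'][2]-yaw+np.pi)%(2*np.pi)-np.pi
    print('shift cm',d.round(2),'turn units',(np.degrees(w)/5).round(2),'| pos',s['eef_pos'].round(1),'rot',s['eef_rot'].round(3),'F',s['wrist_force'].round(1),s['finger_gap'].round(1),s['finger_force'].round(1),'t',s['clock'])
go([float(a) for a in sys.argv[1:4]],float(sys.argv[4]))
E
python3 go.py 507 -191.8 150 3.075
```

```text
Traceback (most recent call last):
  File "go.py", line 8, in <module>
    go([float(a) for a in sys.argv[1:4]],float(sys.argv[4]))
    ~~^^^^^^^^^^^^^^^^^^^^^^^^^^^^^^^^^^^^^^^^^^^^^^^^^^^^^^
  File "go.py", line 7, in go
    print('shift cm',d.round(2),'turn units',(np.degrees(w)/5).round(2),'| pos',s['eef_pos'].round(1),'rot',s['eef_rot'].round(3),'F',s['wrist_force'].round(1),s['finger_gap'].round(1),s['finger_force'].round(1),'t',s['clock'])
                                                                                                                                                                ^^^^^^^^^^^^^^^^^^^^^
AttributeError: 'float' object has no attribute 'round'
```

```bash
sed -i "s/s\['finger_gap'\].round(1),s\['finger_force'\].round(1)/round(float(s['finger_gap']),1),round(float(s['finger_force']),1)/" go.py; python3 go.py 507 -191.8 150 3.075
```

```text
shift cm [-54.18 -53.12   6.94] turn units -3.77 | pos [211.9 507.3 219. ] rot [-3.141 -0.     2.746] F [-0.2  0.5 -0.2] 93.9 0.0 t 0.1
```

```bash
python3 -m creep '[[1,[-27,-26.5,0],-1.9],[1,[-27,-26.5,0],-1.9],[1,[-27,-26.5,0],-1.9],[1,[-27,-26.5,0],-1.9],[1,[-27,-26.5,0],-1.9],[1,[-27,-26.5,0],-1.9],[1,[-27,-26.5,0],-1.9],[1,[-27,-26.5,0],-1.9],[1,[-54.2,-53.1,0],-3.77],[1,[-54.2,-53.1,0],-3.77],[1,[-54.2,-53.1,0],-3.77],[1,[-54.2,-53.1,0],-3.77]]' 10; python3 go.py 507 -191.8 140 3.075
```

```text
clock: 1.3
eef_pos: [433.6, -17.8, 219.4]
eef_rot: [3.142, 0.0, 3.075]
wrist_force: [0.5, 1.4, -0.8]
finger_gap: 94.1
finger_force: 0.0
shift cm [ -8.49 -16.87   7.95] turn units -0.0 | pos [433.6 -17.8 219.4] rot [3.142 0.    3.075] F [ 0.5  1.4 -0.8] 94.1 0.0 t 1.3
```

```bash
python3 -m creep '[[0.3,[-8.5,-16.9,4],0],[0.3,[-8.5,-16.9,8],0],[0.3,[-8.5,-16.9,8],0],[0.3,[-8.5,-16.9,8],0],[0.3,[-8.5,-16.9,8],0],[0.3,[-8.5,-16.9,8],0],[0.3,[-8.5,-16.9,8],0]]'; python3 go.py 507 -191.8 60 3.075
python3 - <<'E'
from h import *
a=manip.camera('scene')[200:310,270:400,::-1];b=manip.camera('top')[150:260,270:400,::-1]
cv2.imwrite('pics/c2.png',cv2.resize(np.hstack([a,b]),None,fx=3,fy=3,interpolation=cv2.INTER_CUBIC))
E
```

```text
clock: 2.0
eef_pos: [506.7, -189.3, 140.0]
eef_rot: [3.142, 0.0, 3.075]
wrist_force: [-0.2, -0.5, -0.0]
finger_gap: 61.2
finger_force: 0.0
shift cm [-0.04 -0.25  8.  ] turn units 0.0 | pos [ 506.7 -189.3  140. ] rot [3.142 0.    3.075] F [-0.2 -0.5 -0. ] 61.2 0.0 t 2.0
```

View pics/c2.png

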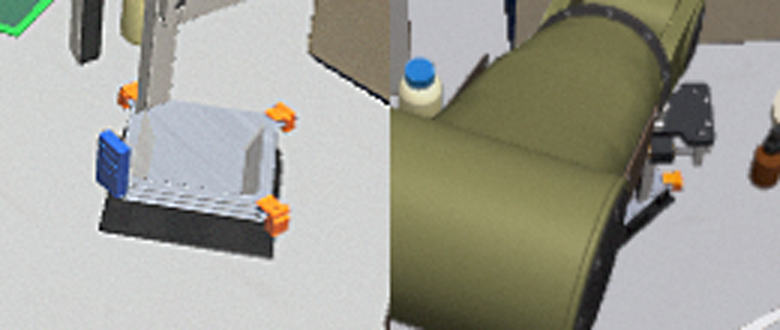

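The crop shows the two fingers at about (85,40) and (150,60), straddling the tab at (113,160). The stack is undisturbed, so I descend.

```bash
python3 -m creep '[[0.3,[0,-0.25,3],0],[0.3,[0,-0.25,6],0],[0.3,[0,-0.25,8],0],[0.3,[0,-0.25,8],0],[-0.4,[0,-0.25,8],0],[-0.4,[0,-0.25,8],0],[-0.6,[0,-0.25,8],0],[-0.6,[0,-0.25,8],0],[-0.6,[0,-0.25,8],0],[-0.6,[0,-0.25,8],0]]' 8; python3 go.py 507 -191.8 60 3.075
```

```text
clock: 3.1
eef_pos: [506.8, -192.6, 59.9]
eef_rot: [-3.141, 0.001, 3.075]
wrist_force: [-0.6, 1.6, 3.6]
finger_gap: 25.9
finger_force: 8.0
shift cm [-0.01  0.08 -0.01] turn units -0.0 | pos [ 506.8 -192.6   59.9] rot [-3.141e+00  1.000e-03  3.075e+00] F [-0.6  1.6  3.6] 25.9 8.0 t 3.1
```

```bash
python3 -m creep '[[-0.6,[-0.05,0,-0.25],0],[-0.6,[-0.11,0,-0.5],0],[-0.6,[-0.17,0,-0.74],0],[-0.6,[-0.23,0,-1.0],0],[-0.6,[-0.3,0,-1.23],0],[-0.6,[-0.37,0,-1.46],0],[-0.6,[-0.45,0,-1.7],0],[-0.6,[-0.53,0,-1.94],0],[-0.6,[-0.61,0,-2.18],0],[-0.6,[-0.61,0,-2.18],0]]'; python3 go.py 507 -191.8 60 3.075
python3 - <<'E'
from h import *
a=manip.camera('scene')[200:310,270:400,::-1]
cv2.imwrite('pics/c3.png',cv2.resize(a,None,fx=5,fy=5,interpolation=cv2.INTER_CUBIC))
E
```

```text
clock: 4.1
eef_pos: [513.0, -193.1, 81.7]
eef_rot: [-3.141, 0.001, 3.075]
wrist_force: [-0.5, -0.5, -1.4]
finger_gap: 26.0
finger_force: 8.0
shift cm [0.61 0.09 2.16] turn units -0.0 | pos [ 513.  -193.1   81.7] rot [-3.141e+00  1.000e-03  3.075e+00] F [-0.5 -0.5 -1.4] 26.0 8.0 t 4.1
```

View pics/c3.png

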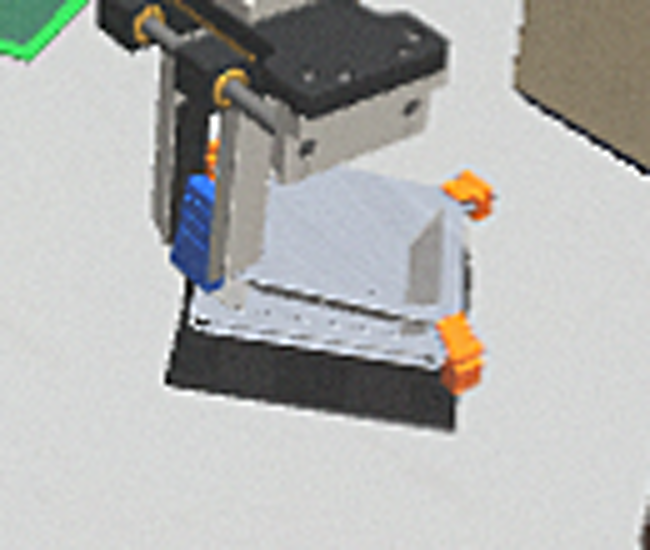

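The crop shows the peel working: the tab corner, at about (205,280), is up, the near rim is opening as a wedge, and the far corner, at about (460,190), is still down. I continue to 0.28 rad, tighten the grip and lift.

```bash
python3 -m creep '[[-0.6,[-0.09,0,-0.24],0],[-0.6,[-0.19,0,-0.47],0],[-0.6,[-0.28,0,-0.7],0],[-0.6,[-0.38,0,-0.93],0],[-0.6,[-0.48,0,-1.16],0],[-0.6,[-0.59,0,-1.39],0],[-0.6,[-0.7,0,-1.6],0],[-0.6,[-0.8,0,-1.8],0],[-0.6,[-0.86,0,-1.93],0],[-0.6,[-0.86,0,-1.93],0]]'; python3 -m creep '[[-0.6,[0,0,0],0],[-0.6,[0,0,0],0],[-0.6,[0,0,0],0]]' 50
python3 -m creep '[[-0.6,[0,0,-0.2],0],[-0.6,[0,0,-0.4],0],[-0.6,[0,0,-0.6],0],[-0.6,[0,0,-0.8],0],[-0.6,[0,0,-1],0],[-0.6,[0,0,-1.2],0],[-0.6,[0,0,-1.5],0],[-0.6,[0,0,-1.8],0],[-0.6,[0,0,-2.1],0],[-0.6,[0,0,-2.4],0],[-0.6,[0,0,-2.7],0],[-0.6,[0,0,-3],0]]'
python3 - <<'E'
from h import *
a=manip.camera('scene')[180:310,250:400,::-1]
cv2.imwrite('pics/c4.png',cv2.resize(a,None,fx=4.5,fy=4.5,interpolation=cv2.INTER_CUBIC))
E
```

```text
clock: 5.15
eef_pos: [521.6, -193.7, 100.8]
eef_rot: [-3.141, 0.001, 3.075]
wrist_force: [-0.5, 1.0, -1.1]
finger_gap: 26.0
finger_force: 8.0
clock: 5.45
eef_pos: [521.4, -193.6, 100.6]
eef_rot: [-3.142, 0.0, 3.075]
wrist_force: [1.4, 0.4, -1.5]
finger_gap: 25.7
finger_force: 50.0
clock: 6.65
eef_pos: [521.4, -193.6, 130.9]
eef_rot: [-3.142, 0.0, 3.075]
wrist_force: [0.5, -0.1, -1.6]
finger_gap: 25.7
finger_force: 50.0
```

View pics/c4.png

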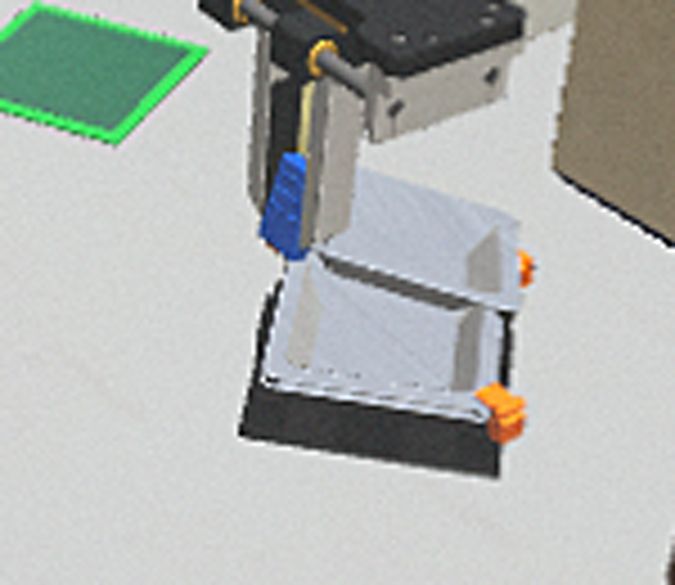

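The crop shows the tray free and held tilted, with its tab at (285,205). The lower trays are still in the holder at (380,370). Next I back off, rise and carry it over the pad.

```bash
python3 -m creep '[[-0.6,[1,0,-3],0],[-0.6,[2,0,-6],0],[-0.6,[3,0,-9],0],[-0.6,[4,0,-10],0],[-0.6,[4,0,-10],0],[-0.6,[4,0,-10],0]]'; python3 go.py 482 137 230 3.075;python3 go.py 569 137 100 3.075
```

```text
clock: 7.3
eef_pos: [481.2, -190.7, 229.3]
eef_rot: [3.141, -0.001, 3.075]
wrist_force: [-0.0, 0.4, -2.4]
finger_gap: 25.4
finger_force: 50.0
shift cm [ 2.11 32.71 -0.05] turn units -0.0 | pos [ 481.2 -190.7  229.3] rot [ 3.141e+00 -1.000e-03  3.075e+00] F [-0.   0.4 -2.4] 25.4 50.0 t 7.3
shift cm [-6.59 33.28 12.94] turn units -0.0 | pos [ 481.2 -190.7  229.3] rot [ 3.141e+00 -1.000e-03  3.075e+00] F [-0.   0.4 -2.4] 25.4 50.0 t 7.3
```

```bash
python3 -m creep '[[-0.6,[0.1,2,0],0],[-0.6,[0.3,5,0],0],[-0.6,[0.6,9,0],0],[-0.6,[0.9,13,0],0],[-0.6,[1.2,17,0],0],[-0.6,[1.5,21,0],0],[-0.6,[1.8,25,0],0],[-0.6,[2,29,0],0],[-0.6,[2.1,32,0],0],[-0.6,[2.1,32.7,0],0],[-0.6,[2.1,32.7,0],0],[-0.6,[2.1,32.7,0],0]]'; python3 -m creep '[[-0.6,[-2,0,0],0],[-0.6,[-5,0.2,2],0],[-0.6,[-8,0.5,5],0],[-0.6,[-8.7,0.6,8],0],[-0.6,[-8.7,0.6,11],0],[-0.6,[-8.7,0.6,13],0],[-0.6,[-8.7,0.6,13],0],[-0.6,[-8.7,0.6,13],0]]';python3 go.py 569 137 100 3.075
python3 - <<'E'
from h import *
a=manip.camera('scene')[120:250,200:350,::-1]
cv2.imwrite('pics/c5.png',cv2.resize(a,None,fx=4.5,fy=4.5,interpolation=cv2.INTER_CUBIC))
E
```

```text
clock: 8.5
eef_pos: [482.3, 136.1, 229.7]
eef_rot: [-3.141, -0.001, 3.074]
wrist_force: [-0.7, 0.3, -1.2]
finger_gap: 25.3
finger_force: 50.0
clock: 9.3
eef_pos: [569.8, 136.1, 101.1]
eef_rot: [-3.142, 0.0, 3.074]
wrist_force: [0.8, 0.0, -0.7]
finger_gap: 25.8
finger_force: 50.0
shift cm [0.09 0.09 0.11] turn units -0.02 | pos [569.8 136.1 101.1] rot [-3.142  0.     3.074] F [ 0.8  0.  -0.7] 25.8 50.0 t 9.3
```

View pics/c5.png

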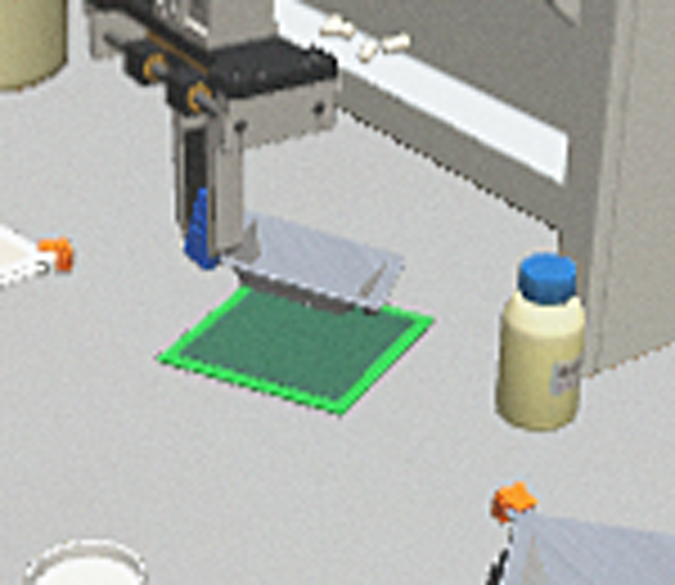

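The crop shows the tray held tilted over the pad, with its far edge at about (385,285). I set it down on the pad with a light grip so it levels by pivoting, then regrip firmly.

```bash
python3 -m creep '[[-0.6,[0,0,0.8],0],[-0.6,[0,0,1.5],0],[-0.6,[0,0,2.1],0],[-0.6,[0,0,2.1],0]]'; python3 -m creep '[[-0.6,[0,0,0],0],[-0.6,[0,0,0],0],[-0.6,[0.15,0,0.4],0],[-0.6,[0.4,0,0.8],0],[-0.6,[0.6,0,1.2],0],[-0.6,[0.8,0,1.6],0],[-0.6,[1,0,2],0],[-0.6,[1.2,0,2.4],0],[-0.6,[1.4,0,2.8],0],[-0.6,[1.6,0,3.2],0],[-0.6,[1.75,0,3.55],0],[-0.6,[1.75,0,3.7],0]]' 8;  python3 go.py 552 137 42 3.075
python3 - <<'E'
from h import *
a=manip.camera('scene')[120:250,200:350,::-1]
cv2.imwrite('pics/c6.png',cv2.resize(a,None,fx=4.5,fy=4.5,interpolation=cv2.INTER_CUBIC))
E
```

```text
clock: 9.75
eef_pos: [569.0, 136.9, 78.5]
eef_rot: [-3.141, -0.002, 3.075]
wrist_force: [-0.2, 0.6, -1.6]
finger_gap: 25.5
finger_force: 50.0
clock: 10.95
eef_pos: [551.6, 138.2, 42.4]
eef_rot: [-3.142, -0.001, 3.075]
wrist_force: [-4.4, 0.8, 7.0]
finger_gap: 25.9
finger_force: 8.0
shift cm [-0.04 -0.12  0.04] turn units -0.0 | pos [551.6 138.2  42.4] rot [-3.142e+00 -1.000e-03  3.075e+00] F [-4.4  0.8  7. ] 25.9 8.0 t 10.95
```

View pics/c6.png

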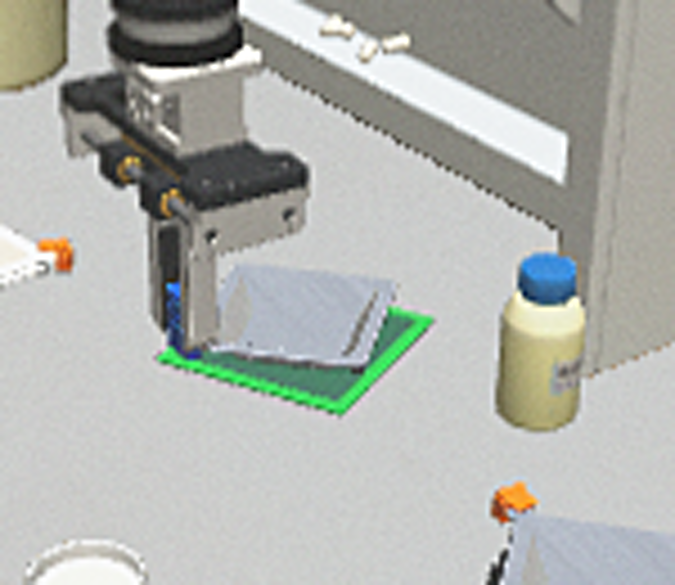

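The crop shows the tray down on the pad, with its tab at (180,320) and its far corner at (375,290). The 7 N upward push agrees with contact. I grip hard, lift to about 15 cm and measure level.

```bash
python3 -m creep '[[-0.6,[0,0,0],0],[-0.6,[0,0,0],0],[-0.6,[0,0,0],0],[-0.6,[0,0,0],0],[-0.6,[0,0,-0.5],0],[-0.6,[0,0,-2],0],[-0.6,[0,0,-4],0],[-0.6,[0,0,-7],0],[-0.6,[0,0,-10],0],[-0.6,[0,0,-13],0],[-0.6,[0,0,-14.5],0],[-0.6,[0,0,-14.7],0]]' 60; python3 -m creep '[[-0.6,[0,0,0],0],[-0.6,[0,0,0],0],[-0.6,[0,0,0],0]]'
python3 - <<'E'
from h import *
a=manip.camera('scene')[:,:,::-1];b=manip.camera('top')[:,:,::-1]
cv2.imwrite('pics/s7.png',a);cv2.imwrite('pics/t7.png',b)
cv2.imwrite('pics/c7.png',np.hstack([cv2.resize(a[110:220,210:335],None,fx=5,fy=5,interpolation=cv2.INTER_CUBIC),cv2.resize(b[160:270,190:235],None,fx=5,fy=5,interpolation=cv2.INTER_CUBIC)[:550,:170]]))
p=np.array([552,137.]);
ax=np.array([np.cos(3.075-np.pi),np.sin(3.075-np.pi)]);ay=np.array([-ax[1],ax[0]])
C=np.array([551.6,138.2])+79*ax;print('centre est',C)
z=manip.read_state()['eef_pos'][2]+5-24
for nm,q in [('far',75*ax),('+y',75*ay),('-y',-75*ay)]: print(nm,'level rim pixel',(proj('scene',[*(C+q),z])-[210,110])*5)
E
```

```text
clock: 12.2
eef_pos: [552.8, 138.3, 192.9]
eef_rot: [3.14, 0.005, 3.075]
wrist_force: [-0.3, 1.0, -1.3]
finger_gap: 25.2
finger_force: 60.0
clock: 12.5
eef_pos: [551.7, 138.1, 188.6]
eef_rot: [-3.141, -0.002, 3.075]
wrist_force: [1.1, 0.4, -0.7]
finger_gap: 25.7
finger_force: 60.0
centre est [630.42489875 132.94306776]
far level rim pixel [396.35854127 125.92586611]
+y level rim pixel [207.66352679 106.91514392]
-y level rim pixel [356.85588515 203.49150042]
```

View pics/c7.png

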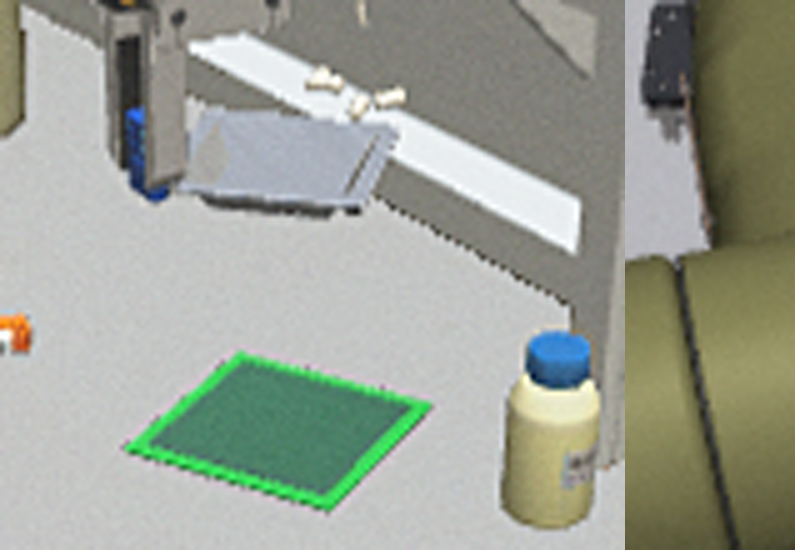

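The crop shows the far corner at (397,130) and the -y corner at (358,208). For a level tray they should be at (396,126) and (357,204), so it is level to about 0.03 rad. Next I check the stack and the bystanders, then confirm the arm is still.

```bash
python3 - <<'E'
from h import *
import m
for f in('scene0','s7'):
    h=cv2.cvtColor(cv2.imread(f'pics/{f}.png'),cv2.COLOR_BGR2HSV)
    for nm,lo,hi,b in [('clips',(3,150,120),(20,255,255),(290,220,385,295)),('cap',(100,130,60),(125,255,255),(310,170,335,195)),('marker',(100,130,60),(125,255,255),(330,335,380,370)),('dropper',(0,80,20),(20,255,160),(395,270,425,320))]:
        k=cv2.inRange(h,np.array(lo),np.array(hi))[b[1]:b[3],b[0]:b[2]]
        N,_,s,c=cv2.connectedComponentsWithStats(k); print(f,nm,[c[i].round(1).tolist() for i in range(1,N) if s[i][4]>15])
s=manip.read_state();print(s['eef_pos'],s['qd'].round(4),s['finger_force'])
E
python3 -m creep '[[-0.6,[0,0,0],0],[-0.6,[0,0,0],0],[-0.6,[0,0,0],0],[-0.6,[0,0,0],0],[-0.6,[0,0,0],0],[-0.6,[0,0,0],0]]'
```

```text
scene0 clips [[23.4, 10.6], [73.8, 18.2], [71.2, 51.2]]
scene0 cap [[11.3, 11.5]]
scene0 marker [[25.4, 18.6]]
scene0 dropper [[13.7, 32.4]]
s7 clips [[23.5, 10.8], [73.8, 18.2], [71.3, 51.0]]
s7 cap [[11.3, 11.5]]
s7 marker [[25.4, 18.6]]
s7 dropper [[13.7, 32.4]]
[551.83835853 138.11027757 188.85063194] [-0.0003 -0.0034 -0.0042 -0.0005  0.0022  0.001 ] 59.99946713447571
clock: 13.2
eef_pos: [552.0, 138.2, 189.6]
eef_rot: [3.142, 0.0, 3.075]
wrist_force: [1.3, -0.5, -1.6]
finger_gap: 25.5
finger_force: 60.0
```

```bash
python3 -c "from cell import manip; print(manip.sign_off())"
```

```text
the job is handed in; nothing more can be done
None
```

I peeled the top tray off tab corner first and handed the job in at about 13 s, with the tray held still over the green pad, level to about 0.03 rad and about 15 cm up; the lower trays, bottles and marker hadn't moved in the last picture, and I didn't measure the petri dish separately.

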